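# Clamp a stone-setting block in the jeweller's push clamp

## Robot

A 6-joint arm with a two-finger parallel gripper is mounted at the origin on the work surface. World frame = base frame: x ahead of the robot, y to its left, z up, the work surface at z = 0. Lengths are in m, angles in degrees, forces in N, time in s.
With the tool pointing down it reaches from about 0.3 to 0.75 m from the base axis. Payload 8.5 kg.
Tool frame: the origin (TCP) lies midway between the tips of the shut fingers; the grasp point (between the pads) lies 19 mm behind it; z points along the fingers, y is the line along which they close (so a half turn about z gives the same grasp; the last joint's range is limited). The gripper opens to 85 mm and grips with 20 to 120 N. Pads are 22 mm wide; open, the fingers measure 114 mm over their backs; the gripper's body (76 mm by 85 mm) begins 54 mm behind the grasp point. The pads swing forward as they close: fully open they stand 13 mm farther back than shut.
Start: joints at [55.903, 21.807, 74.336, -0, 83.858, -12.336], TCP at [0.204, 0.511, 0.231] pointing down, gripper open.
Joint ranges: [-178.18, 178.18], [-50.72, 133.34], [12.68, 142.11], [-81.47, 261.47], [9.98, 163.14], [-165.26, 165.26]. Speed limits (degrees/s): [136.94, 136.94, 180, 180, 180, 180].

## Interface

Orientations are given as a 3x3 rotation matrix whose columns are the frame's x, y, z axes.
In Python, from rig import env, get_image, close_job gives the robot as it stands.
- The arm moves only by the tool step_arm, never from a script. Its argument "targets" is a list of rows, each a list of 2 entries, a list of its own where there are three numbers: the shift along the tool's x, y, z as a fraction of full scale, then the turn, a rotation vector about the tool's x, y, z as a fraction of full scale. In form: [[[x, y, z], [wx, wy, wz]], ...]. A call has 1 to 10 rows; each row is the pose to reach, as a shift and turn from the pose commanded when the call began, along the tool's axes at that moment; what a row does not reach only later rows make up. Full scale, the value 1, is 0.3 m for a shift and 45 degrees for a turn. A row lasts 1/12 s, in which the tool goes at most 41.7 mm and 7.16 degrees, less where a joint would pass 70% of its speed; a pose out of reach is approached as far as the arm can. A call with a number of a shift or a turn outside -1 to 1 is refused whole. A call with a gripper value outside its range is refused whole. "jaw" is the finger opening in mm, from 0 to 85.4, set as the call begins (left out, the last holds). The fingers move at their own pace and stop on an object; "grip_force" is the grip in N (left out, the last holds). Time passes only in rows, so rows that repeat a pose let the fingers close. It gives the time, the measured TCP pose, the force, the opening and the grip force at its end, in the units of the state.
- env.observe(): the state, without advancing time (a new reading comes with each control period).
- get_image(name): name is "scene" or "side" or "wrist"; returns a dict with "img" (480x640x3 uint8, red, green, blue), "z_map" (480x640 float32, m along the optical axis (not along the pixel's ray), 0 where there is no reading), "intrinsics" (3x3 intrinsics, pixels), "rvec" (rotation vector, rad) and "tvec" (3), from world to camera coordinates, as OpenCV has them. Camera axes: x right, y down, z forward; pixel columns grow to the right and rows downward; lengths in m; the calibration is good to about 2 mm. A picture is of the moment at which its call begins.
- close_job(): hands the job in; it is judged then, once.
The state is a dict: "time_s": time; "q": joint angles; "qvel": joint speeds; "joint_efforts": joint torques, N m; "position": TCP position; "tool_rot": TCP orientation; "ft_force": force on the tool from outside, world axes, zero at the start; "wrist_torque": the same for the moment, N m; "grip_width": finger opening in m; "gripper_force": force on a finger pad.
Only numpy, scipy, OpenCV 4.12 (cv2) and the standard library are available. Lean on these libraries where they do the work, as an engineer would, in place of code of your own. Each camera call takes 0.05 s, during which the arm holds its last target. There are 200 camera calls.

## Task

Stand the wooden setting block (the one with the purple stone) on the blue push clamp's bed, between its jaws with the long faces towards the jaws, and let go of it. Then pump the clamp's orange ratchet trigger (never push the moving jaw or its rod by hand) until the rubber pad grips the block against the fixed jaw with its spring pin about half pressed in, so that the blue jaw head stands in the pin's green band, never squeezing the pin right home, which would crush the block. Finish while still holding the trigger squeezed, and leave the other things on the bench where they are.

Things in the scene. Friction and masses are not known exactly. Their poses are not given: they have to be found in the camera images.
- clamp: Blue push clamp, fixed on the bench; origin at bench height, z up, +y = pressing direction. Steel bed 84 mm (x), y -160 to 170 mm, 8 mm thick. Housing y -145 to -60, 42 mm wide, 68 mm high. Black upright grip y -133 to -119, 26 mm wide, 152 mm high; trigger in front of it. Fixed jaw y 140 to 160, 70 mm wide, 64 mm high. Toothed rod at 29 to 42 mm height sticks out behind, to y -220.
- bed_middle (a point): point on the upper face of the bed, 35 mm in front of the fixed jaw's face, midway across x, 8 mm above the bench; axes as the clamp's. A good place for the centre of the block's underside: it leaves 21 mm to the fixed jaw.
- fixed_jaw_face (a point): middle of the fixed jaw's face (normal to the clamp's y), 36 mm above the bench; axes as the clamp's.
- grip_point (a point): middle of the upright black grip (14 mm thick in clamp y, top at 152 mm), 120 mm above the bench; axes as the clamp's. Grip and trigger can be squeezed together along the clamp's y by two fingers from above: over both outer faces, at this height, 50 mm with the trigger out, about 31 mm fully squeezed.
- trigger_point (a point): point on the trigger's front (outer, +y) face, about 120 mm above the bench; moves with the trigger. The trigger is an orange blade 26 mm wide in x, 10 mm thick, its top about 143 mm above the bench.
- trigger_blade: the orange trigger blade itself; origin at its pivot, 55 mm above the bench, 98 mm behind the clamp's origin (clamp y -98 mm); leans 0.15 rad forward when out, its front face passing through trigger_point.
- trigger (a joint): trigger angle, rad: 0 out (return spring), 0.30 fully squeezed to the grip, 20 mm travel at trigger_point; takes 4 to 7 N free, 15 to 22 N moving the jaw. Squeezing pushes the rod forward 55 mm per rad after 0 to 5 mm (rod) lost motion. Let out fully, the rod stays and the catch takes new teeth (5 mm pitch): a full stroke advances the jaw 10 to 16 mm.
- push_rod (a joint): how far the rod with the moving jaw has been pushed forward, m (0 to 0.105); held by 11 N of friction, so it stays where it is left; with the pad pressed hard it may slip back 1 to 3 mm as the trigger is let out.
- ratchet_rod: toothed steel rod, 12 mm wide, 200 mm long, lying along the clamp's y at 29 to 42 mm height, with the moving jaw head and pad at its front end; origin at bench height, below the front face of the jaw head. Not to be pushed by hand.
- jaw_head: blue moving jaw head at the front end of the rod, 50 mm wide, 18 mm thick, top 60 mm above the bench; origin in the middle of its front face, at bench height. It carries the spring pin and the pad in front of it.
- pad_plate: black rubber pad, 46 mm wide, 8 mm thick, 42 mm high (16 to 58 mm above the bench), on a sprung pin in front of the jaw head; origin 40 mm behind its front face, at bench height.
- pad_face (a point): middle of the rubber pad's front face, 37 mm above the bench; axes as the clamp's.
- pad (a joint): how far the pad is pressed back into the jaw head against its spring (300 N/m), m: 0 free, 0.030 fully in (crushing). The visible pin, from the jaw head forward when free: 7 mm steel, 16 mm green, 9 mm red; the jaw head's face stands in green from 0.007 to 0.023.
- block: wooden setting block, 44 mm (its x) x 28 mm (its y) x 45 mm high, with a brass cup and purple stone 23 mm across on top, to 55 mm height; about 0.12 kg. Origin at the centre of its underside, z up. The 44 mm wide faces (normal to its y) go towards the jaws.
- green_pliers: bystander: pliers with green handles, about 160 mm long, lying flat, not to be disturbed; origin at the joint
- purple_pliers: bystander: pliers with purple handles, about 140 mm long, lying flat; origin at the joint
- tweezers: bystander: steel tweezers 140 mm long, lying flat; origin at the middle
- wire_spool: bystander: spool of copper wire, 64 mm diameter, 34 mm high; origin under its centre
- bead_jar: bystander: turquoise bead jar, 52 mm diameter, 65 mm high; origin under its centre
- ring_stick: bystander: upright tapered steel ring stick, foot 60 mm diameter, 112 mm high; origin under its centre
- finding_bowl: bystander: small white bowl, 80 mm across, 30 mm high; origin under its centre
Mind the look-alikes: they are no part of the job. Several things look just like the block: the one meant starts farthest to the robot's left.

How it is judged:
By the outcome, as a careful person would: the job done as asked, in the order asked, and still so for the second after the job is handed in, while the arm keeps its last pose, push and grip.
It also fails if it takes over 58 s, if anything falls off the work surface, if the arm or the gripper's body presses on something with over 40 N, if the wrist force passes 120 N, or if a joint passes its speed limit or range.

## Working session

There is one attempt and no reset: what is moved stays moved. The work goes in short steps, Python scripts to look and compute and a tool call to move; the robot and the scene stay as the last step left them, time stands still between calls to the robot, and variables do not carry over. Pictures are saved under pics/ and viewed, at most 10 in all, crops included, and the job is handed in when it is done.

Besides the shell and the picture viewer there is one more tool, called by a JSON object that holds its "method" and its "body", one argument or row to a line. step_arm: Moves the arm, as the interface text tells. Its arguments: {"type":"object","properties":{"targets":{"type":"array","items":{"type":"array"}},"jaw":{"type":"number"},"grip_force":{"type":"number"}},"required":["targets"]}

```bash
mkdir -p pics; cat > h.py <<'E'
import numpy as np, cv2, json
from rig import env, get_image, close_job
def snap(n,f):
    d=get_image(n); cv2.imwrite(f'pics/{f}.png',d['img'][:,:,::-1]); np.savez(f'pics/{f}.npz',**d); return d
def world(d,u,v):
    R=cv2.Rodrigues(np.array(d['rvec'],float))[0]; K=d['intrinsics']; z=d['z_map'][v,u]
    p=np.linalg.inv(K)@np.array([u,v,1.])*z
    return R.T@(p-np.ravel(d['tvec']))
def cloud(d):
    R=cv2.Rodrigues(np.array(d['rvec'],float))[0]; K=d['intrinsics']; z=d['z_map']
    v,u=np.mgrid[:480,:640]; p=np.stack([(u-K[0,2])/K[0,0]*z,(v-K[1,2])/K[1,1]*z,z],-1)
    return (p-np.ravel(d['tvec']))@R
def st():
    s=env.observe(); print({k:np.round(s[k],4).tolist() for k in s if k!='joint_efforts' and k!='qvel'})
    return s
E
python3 - <<'E'
from h import *
st(); snap('scene','a'); snap('side','b'); 
E
```

```text
{'time_s': 0.0, 'q': [55.903, 21.8431, 74.385, 0.0013, 83.8569, -12.3375], 'position': [0.2037, 0.5106, 0.2307], 'tool_rot': [[-0.9287, 0.3707, -0.0009], [0.3707, 0.9287, -0.0012], [0.0003, -0.0014, -1.0]], 'ft_force': [-0.1637, 0.0975, 0.0597], 'wrist_torque': [-0.0089, 0.0062, 0.0508], 'gripper_force': 0.0, 'grip_width': 0.0855}
```

View pics/a.png

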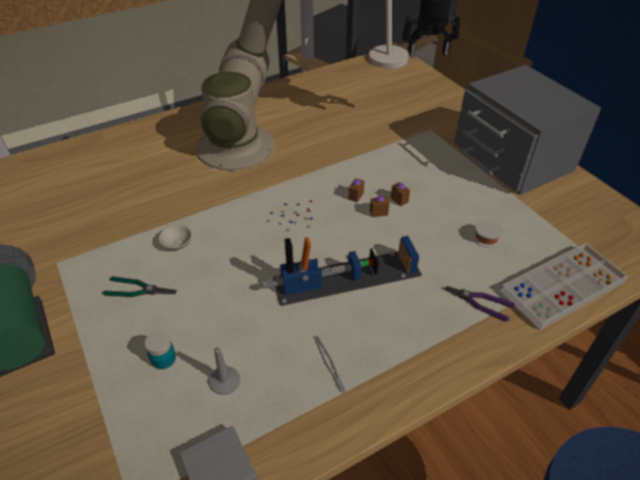

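View pics/b.png

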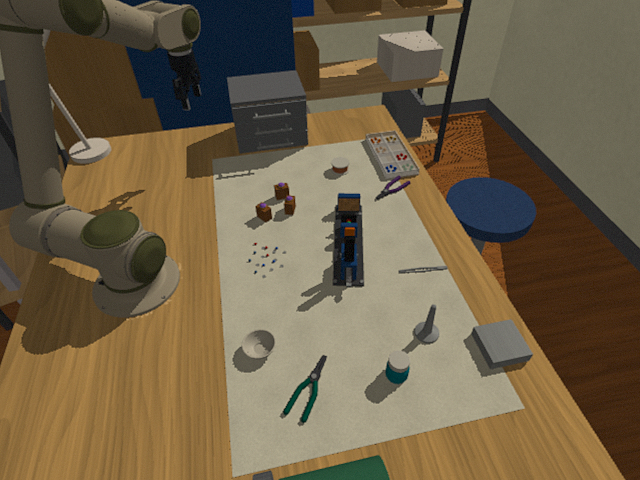

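The scene image shows three look-alike blocks near (357,189), (379,206) and (401,194). The clamp runs from (275,285) to (415,260), with its fixed jaw at (408,255) and the trigger at (306,253).

```bash
python3 - <<'E'
from h import *
for f,boxes in (('a',{'blk':(340,172,420,222),'clamp':(255,232,430,305)}),('b',{'blk':(245,175,305,230),'clamp':(320,185,375,295)})):
    d=dict(np.load(f'pics/{f}.npz')); P=cloud(d)
    for n,(x0,y0,x1,y1) in boxes.items():
        C=P[y0:y1,x0:x1]; I=d['img'][y0:y1,x0:x1].astype(int)
        if n=='blk':
            m=((C[...,2]>.025)&(C[...,2]<.075)).astype(np.uint8)
            k,l,s,c=cv2.connectedComponentsWithStats(m)
            for i in range(1,k):
                if s[i,4]<30: continue
                q=C[l==i]; t=q[(q[:,2]>.035)]
                print(f,n,np.round(c[i]+[x0,y0]),s[i,4],'min',q.min(0).round(3),'max',q.max(0).round(3), 'rect',cv2.minAreaRect(t[:,:2].astype(np.float32)*1000))
        else:
            q=C[(C[...,2]>.004)&(C[...,2]<.012)]; print(f,'bed',len(q),cv2.minAreaRect(q[:,:2].astype(np.float32)*1000))
            r=I[...,0];g=I[...,1];b=I[...,2]
            o=(r>120)&(r>2*g*0.85)&(b<60)&(C[...,2]>.07); print('orange',o.sum(),C[o].mean(0),C[o].max(0))
            o=(b>60)&(b>1.6*r)&(C[...,2]>.03); q=C[o]; print('blue',o.sum(),cv2.minAreaRect(q[:,:2].astype(np.float32)*1000))
            o=(C[...,2]>.055)&(C[...,2]<.075);print('tops',cv2.minAreaRect(C[o][:,:2].astype(np.float32)*1000))
            o=C[...,2]>.145;print('grip top',C[o].mean(0))
    im=d['img'][:,:,::-1]
    x0,y0,x1,y1=(250,170,430,305) if f=='a' else (240,175,380,295)
    c=cv2.resize(im[y0:y1,x0:x1],None,fx=4.4,fy=4.4,interpolation=cv2.INTER_CUBIC); cv2.imwrite(f'pics/{f}c.png',cv2.convertScaleAbs(c,alpha=1.5))
E
```

```text
a blk [356. 187.] 198 min [0.35  0.161 0.025] max [0.397 0.211 0.057] rect ((372.42132568359375, 185.88131713867188), (29.535381317138672, 49.86528015136719), 36.89681625366211)
a blk [400. 190.] 224 min [0.417 0.259 0.025] max [0.466 0.293 0.056] rect ((442.58599853515625, 275.1890869140625), (47.08518981933594, 29.305744171142578), 9.943175315856934)
a blk [379. 203.] 233 min [0.434 0.178 0.025] max [0.478 0.228 0.057] rect ((457.45550537109375, 201.80154418945312), (45.05485153198242, 35.68083572387695), 69.11912536621094)
a bed 2509 ((567.7313842773438, 25.701171875), (418.24456787109375, 226.21360778808594), 60.13498306274414)
orange 20 [ 0.58235865 -0.06810744  0.1376639 ] [ 0.59092016 -0.06338281  0.14555704]
blue 891 ((856.5108642578125, -214.33346557617188), (273.10540771484375, 900.5198364257812), 45.70996856689453)
tops ((605.0194091796875, 21.374435424804688), (306.0782470703125, 70.83175659179688), 76.94023895263672)
grip top [ 0.8556755  -0.23824984  0.47058496]
b blk [281. 188.] 141 min [0.414 0.257 0.026] max [0.458 0.29  0.058] rect ((436.13519287109375, 272.70468139
[... 174 characters left out ...]
2910156), (48.541160583496094, 28.521270751953125), 70.30355072021484)
b blk [263. 209.] 156 min [0.344 0.155 0.025] max [0.389 0.208 0.057] rect ((367.05804443359375, 184.4994354248047), (28.930469512939453, 44.713844299316406), 36.6870002746582)
b bed 1390 ((606.8546752929688, 56.86412048339844), (467.193359375, 176.42752075195312), 76.57209777832031)
orange 10 [ 0.57368595 -0.06892465  0.14498271] [ 0.58280608 -0.06442893  0.14731365]
blue 223 ((590.9129638671875, 24.097335815429688), (304.2730407714844, 64.3338394165039), 73.08206176757812)
tops ((597.435791015625, 20.3243408203125), (307.4921569824219, 67.78684997558594), 76.68736267089844)
grip top [ 0.51045899 -0.29146209  0.33781805]
```

View pics/ac.png

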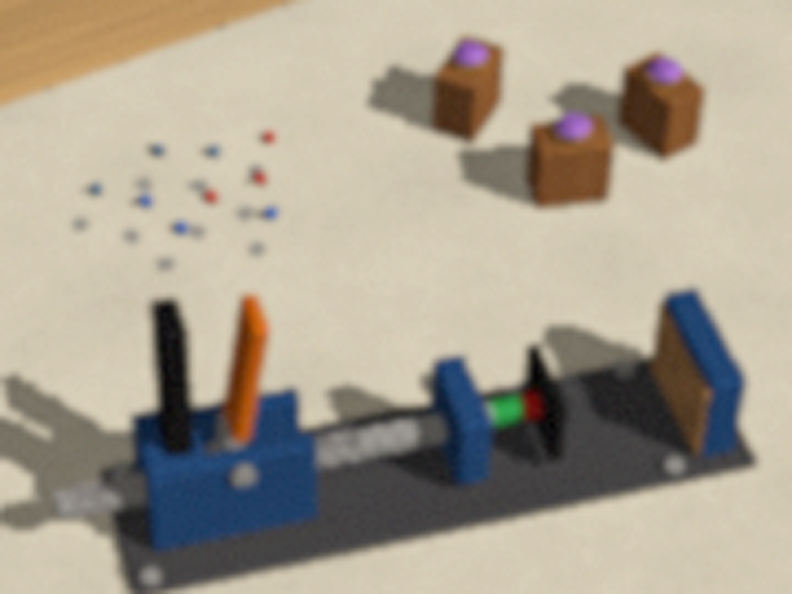

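{"method": "step_arm", "body": {
  "targets": [
    [[-0.15,-0.07,0],[0,0,0.15]],
    [[-0.3,-0.13,0],[0,0,0.3]],
    [[-0.45,-0.2,0],[0,0,0.45]],
    [[-0.6,-0.26,0],[0,0,0.6]],
    [[-0.75,-0.33,0],[0,0,0.75]],
    [[-0.88,-0.39,0],[0,0,0.9]],
    [[-1,-0.44,0],[0,0,1]],
    [[-1,-0.44,0],[0,0,1]],
    [[-1,-0.44,0],[0,0,1]]
  ],
  "jaw": 85
}}

```text
time_s: 0.85
position: [0.4374, 0.2729, 0.2307]
tool_rot: [[-0.389, 0.921, 0.001], [0.921, 0.389, -0.001], [-0.001, -0.0, -1.0]]
ft_force: [-0.3, -0.1, -0.3]
grip_width: 0.0848
gripper_force: 0.0
```

```bash
python3 - <<'E'
from h import *
st(); d=snap('wrist','w1'); P=cloud(d); z=P[...,2]
m=((z>.03)&(z<.07)).astype(np.uint8)
k,l,s,c=cv2.connectedComponentsWithStats(m)
for i in range(1,k):
    if s[i,4]<80: continue
    q=P[l==i]; t=q[(q[:,2]>.04)&(q[:,2]<.048)]
    print(c[i].round(),s[i,4],q[:,2].max(),cv2.minAreaRect(t[:,:2].astype(np.float32)*1000))
E
```

```text
{'time_s': 0.85, 'q': [18.8301, 18.3809, 79.7453, -0.0866, 81.8726, -4.0534], 'position': [0.4374, 0.2729, 0.2307], 'tool_rot': [[-0.3891, 0.9212, 0.0005], [0.9212, 0.3891, -0.0014], [-0.0015, -0.0001, -1.0]], 'ft_force': [-0.2526, -0.1201, -0.3009], 'wrist_torque': [-0.0664, 0.0159, 0.0243], 'gripper_force': 0.0, 'grip_width': 0.0848}
[563. 207.] 3160 0.037001328604725485 ((0.0, 0.0), (0.0, 0.0), 0.0)
[326. 215.] 1287 0.05715870414664234 ((439.767578125, 275.6446228027344), (43.946144104003906, 28.211917877197266), 5.572527885437012)
[232. 267.] 1281 0.0572630968159304 ((370.2391052246094, 185.8236541748047), (28.322317123413086, 44.225807189941406), 33.988739013671875)
[311. 283.] 1189 0.05752122574141301 ((454.1043701171875, 201.16856384277344), (45.163387298583984, 27.751428604125977), 70.40950775146484)
[425. 366.] 614 0.0662639150428385 ((602.2120361328125, 166.18836975097656), (22.13689422607422, 4.962385654449463), 71.76380157470703)
```

View pics/w1.png

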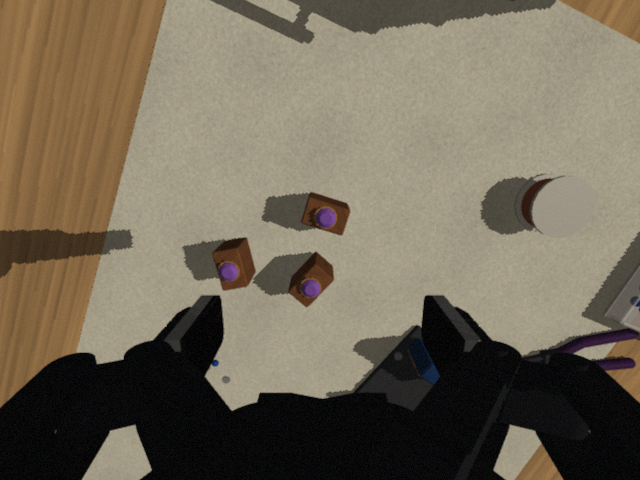

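The wrist view shows the target block at (326,215), with the two decoys below it. The depth fit puts the target at (0.440, 0.276), turned 5.6°.

{"method": "step_arm", "body": {
  "targets": [
    [[0.005,0.011,0.05],[0,0,0.15]],
    [[0.005,0.011,0.15],[0,0,0.3]],
    [[0.005,0.011,0.25],[0,0,0.385]],
    [[0.005,0.011,0.37],[0,0,0.385]],
    [[0.005,0.011,0.49],[0,0,0.385]],
    [[0.005,0.011,0.6],[0,0,0.385]],
    [[0.005,0.011,0.68],[0,0,0.385]],
    [[0.005,0.011,0.715],[0,0,0.385]],
    [[0.005,0.011,0.72],[0,0,0.385]],
    [[0.005,0.011,0.72],[0,0,0.385]]
  ]
}}

```text
time_s: 1.73
position: [0.4353, 0.2802, 0.0151]
tool_rot: [[-0.104, 0.995, -0.001], [0.995, 0.104, -0.0], [-0.0, -0.001, -1.0]]
ft_force: [0.8, 0.1, -0.5]
grip_width: 0.0847
gripper_force: 0.0
```

{"method": "step_arm", "body": {
  "targets": [
    [[0,0,0],[0,0,0]],
    [[0,0,0],[0,0,0]],
    [[0,0,0],[0,0,0]],
    [[0,0,0],[0,0,0]],
    [[0,0,0],[0,0,0]],
    [[0,0,0],[0,0,0]],
    [[0,0,0],[0,0,0]],
    [[0,0,0],[0,0,0]]
  ],
  "jaw": 35,
  "grip_force": 30
}}

```text
time_s: 2.4
position: [0.4366, 0.28, 0.0164]
tool_rot: [[-0.103, 0.995, 0.002], [0.995, 0.103, 0.001], [0.001, 0.002, -1.0]]
ft_force: [-1.5, 1.1, 6.0]
grip_width: 0.0436
gripper_force: 30.9
```

{"method": "step_arm", "body": {
  "targets": [
    [[0,0,-0.06],[0,0,0]],
    [[0,0,-0.18],[0,0,0]],
    [[0,0,-0.32],[0,0,0]],
    [[-0.06,0.06,-0.44],[0,0,0.05]],
    [[-0.14,0.13,-0.55],[0,0,0.12]],
    [[-0.24,0.22,-0.65],[0,0,0.2]],
    [[-0.34,0.31,-0.71],[0,0,0.28]],
    [[-0.44,0.4,-0.71],[0,0,0.36]],
    [[-0.53,0.49,-0.71],[0,0,0.418]],
    [[-0.608,0.56,-0.71],[0,0,0.418]]
  ]
}}

```text
time_s: 3.23
position: [0.6222, 0.1148, 0.2294]
tool_rot: [[0.226, 0.974, 0.001], [0.974, -0.226, 0.0], [0.0, 0.001, -1.0]]
ft_force: [1.5, 0.6, -1.8]
grip_width: 0.0434
gripper_force: 31.6
```

{"method": "step_arm", "body": {
  "targets": [
    [[0,0,0],[0,0,0]],
    [[0,0,0],[0,0,0]],
    [[0,0,0],[0,0,0]]
  ]
}}

```text
time_s: 3.48
position: [0.6206, 0.1164, 0.228]
tool_rot: [[0.223, 0.975, -0.001], [0.975, -0.223, 0.0], [0.0, -0.001, -1.0]]
ft_force: [-0.1, -0.2, -1.3]
grip_width: 0.0437
gripper_force: 31.7
```

```bash
python3 - <<'E'
from h import *
st(); d=snap('wrist','w2'); P=cloud(d); z=P[...,2]; I=d['img'].astype(int)
R=lambda q:cv2.minAreaRect(q[:,:2].astype(np.float32)*1000)
b=(I[...,2]>1.5*I[...,0])&(I[...,2]>40)
for lo,hi in ((.004,.012),(.055,.072),(.061,.068)):
    for nm,mk in (('all',(z>lo)&(z<hi)),('blue',b&(z>lo)&(z<hi))):
        k,l,s,c=cv2.connectedComponentsWithStats(mk.astype(np.uint8))
        for i in range(1,k):
            if s[i,4]>120: print(lo,nm,c[i].round(),s[i,4],P[l==i][:,2].mean().round(4),R(P[l==i]))
E
```

```text
{'time_s': 3.4833, 'q': [-0.1076, 30.3534, 60.4775, 0.0163, 89.2399, 12.7957], 'position': [0.6206, 0.1164, 0.228], 'tool_rot': [[0.2233, 0.9747, -0.0012], [0.9747, -0.2233, 0.0003], [0.0, -0.0013, -1.0]], 'ft_force': [-0.1458, -0.2187, -1.3004], 'wrist_torque': [0.0128, 0.0138, -0.01], 'gripper_force': 31.6664, 'grip_width': 0.0437}
0.004 all [471.  35.] 339 0.01 ((797.4846801757812, 250.9394989013672), (75.50888061523438, 9.684103965759277), 42.7733268737793)
0.004 all [482.  36.] 125 0.0106 ((806.117431640625, 247.47674560546875), (49.853233337402344, 6.584078788757324), 41.019630432128906)
0.004 all [508.  48.] 362 0.0103 ((826.8106689453125, 229.66928100585938), (95.99703216552734, 13.787784576416016), 20.71087074279785)
0.004 all [522.  51.] 151 0.0106 ((842.7967529296875, 227.05624389648438), (63.0070915222168, 4.400162220001221), 28.28548812866211)
0.004 all [431. 104.] 565 0.0099 ((756.9332885742188, 200.37860107421875), (47.706298828125, 20.577125549316406), 40.91706466674805)
0.004 all [164. 171.] 143 0.0079 ((467.4099426269531, 196.6846160888672), (43.513023376464844, 5.1
[... 1491 characters left out ...]
875), 75.43244171142578)
0.061 all [305. 385.] 192 0.0641 ((563.5242309570312, -53.56416320800781), (26.58643913269043, 8.662693977355957), 76.43328857421875)
0.061 all [334. 386.] 198 0.0641 ((594.2632446289062, -61.69620132446289), (26.594236373901367, 9.803079605102539), 77.5312728881836)
0.061 blue [326. 175.] 1622 0.0641 ((634.4262084960938, 158.82595825195312), (18.975374221801758, 68.3661880493164), 75.46408081054688)
0.061 blue [305. 385.] 190 0.0642 ((563.776611328125, -52.518226623535156), (24.434520721435547, 8.662693977355957), 76.43328857421875)
0.061 blue [334. 386.] 191 0.0641 ((594.2952880859375, -61.24284744262695), (25.654584884643555, 9.663748741149902), 77.09832763671875)
```

View pics/w2.png

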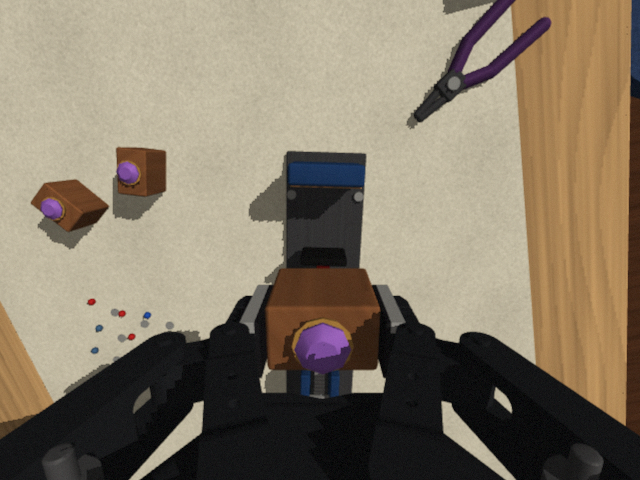

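The fixed jaw is at (326,175), the pad at (323,255), and the held block sits square between the fingers at (322,320). Next I'll check the block's pose in the hand.

```bash
python3 - <<'E'
from h import *
d=dict(np.load('pics/w2.npz')); P=cloud(d); s=env.observe(); p=np.array(s['position']); R=np.array(s['tool_rot'])
I=d['img'].astype(int); C=(P[270:375,262:382]-p)@R; J=I[270:375,262:382]
m=(J[...,0]>1.5*J[...,2])&(J[...,0]>40)
q=C[m]; print(np.percentile(q,[1,5,50,95,99],axis=0).round(4))
t=q[q[:,2]<np.percentile(q[:,2],50)]; print(t.min(0),t.max(0))
h=np.histogram(q[:,2],30); print(h[0],h[1].round(4))
E
```

```text
[[-0.0171 -0.0199 -0.0332]
 [-0.0147 -0.0183 -0.0319]
 [ 0.0072  0.0012 -0.0278]
 [ 0.0094  0.0208  0.006 ]
 [ 0.0097  0.0223  0.0115]]
[-0.01789313 -0.0203566  -0.14250522] [ 0.06554715  0.02266518 -0.02783891]
[  33    0    0    0    0    0    0    0  428 5583 1229  941  467    0
    0    0    0    0    0    0    0    0    0    0    0    0    0    0
    0    5] [-0.1425 -0.1302 -0.1178 -0.1055 -0.0932 -0.0809 -0.0685 -0.0562 -0.0439
 -0.0315 -0.0192 -0.0069  0.0055  0.0178  0.0301  0.0425  0.0548  0.0671
  0.0794  0.0918  0.1041  0.1164  0.1288  0.1411  0.1534  0.1658  0.1781
  0.1904  0.2028  0.2151  0.2274]
```

{"method": "step_arm", "body": {
  "targets": [
    [[0.016,0.008,0.05],[0,0,0.036]],
    [[0.016,0.008,0.16],[0,0,0.036]],
    [[0.016,0.008,0.28],[0,0,0.036]],
    [[0.016,0.008,0.4],[0,0,0.036]],
    [[0.016,0.008,0.47],[0,0,0.036]],
    [[0.016,0.008,0.49],[0,0,0.036]],
    [[0.016,0.008,0.49],[0,0,0.036]],
    [[0.016,0.008,0.49],[0,0,0.036]],
    [[0.016,0.008,0.49],[0,0,0.036]]
  ]
}}

```text
time_s: 4.28
position: [0.6254, 0.1208, 0.0836]
tool_rot: [[0.25, 0.968, 0.004], [0.968, -0.25, -0.0], [0.001, 0.004, -1.0]]
ft_force: [0.3, 0.1, -1.2]
grip_width: 0.0438
gripper_force: 31.6
```

{"method": "step_arm", "body": {
  "targets": [
    [[0,-0.004,0.06],[0,0,0]],
    [[0,-0.004,0.12],[0,0,0]],
    [[0,-0.004,0.165],[0,0,0]],
    [[0,-0.004,0.18],[0,0,0]],
    [[0,-0.004,0.18],[0,0,0]],
    [[0,-0.004,0.18],[0,0,0]],
    [[0,-0.004,0.18],[0,0,0]]
  ]
}}

```text
time_s: 4.87
position: [0.6242, 0.1207, 0.0289]
tool_rot: [[0.251, 0.968, 0.003], [0.968, -0.251, 0.0], [0.001, 0.003, -1.0]]
ft_force: [-0.1, 0.6, -1.7]
grip_width: 0.0434
gripper_force: 31.7
```

{"method": "step_arm", "body": {
  "targets": [
    [[0,0,0.007],[0,0,0]],
    [[0,0,0.013],[0,0,0]],
    [[0,0,0.013],[0,0,0]],
    [[0,0,0.013],[0,0,0]]
  ]
}}

```text
time_s: 5.2
position: [0.6238, 0.1207, 0.0244]
tool_rot: [[0.251, 0.968, 0.002], [0.968, -0.251, 0.0], [0.0, 0.002, -1.0]]
ft_force: [-0.8, -0.1, 6.0]
grip_width: 0.0433
gripper_force: 32.5
```

{"method": "step_arm", "body": {
  "targets": [
    [[0,0,0],[0,0,0]],
    [[0,0,0],[0,0,0]],
    [[0,0,0],[0,0,0]],
    [[0,0,0],[0,0,0]],
    [[0,0,0],[0,0,0]],
    [[0,0,0],[0,0,0]],
    [[0,0,-0.06],[0,0,0]],
    [[0,0,-0.15],[0,0,0]],
    [[0,0,-0.27],[0,0,0]],
    [[0,0,-0.4],[0,0,0]]
  ],
  "jaw": 75
}}

```text
time_s: 6.03
position: [0.6226, 0.1206, 0.1437]
tool_rot: [[0.251, 0.968, -0.003], [0.968, -0.251, -0.0], [-0.001, -0.003, -1.0]]
ft_force: [-0.0, 0.4, 0.3]
grip_width: 0.0753
gripper_force: 0.0
```

{"method": "step_arm", "body": {
  "targets": [
    [[-0.05,0,-0.12],[0,0,0.15]],
    [[-0.1,0,-0.25],[0,0,0.3]],
    [[-0.15,0,-0.35],[0,0,0.45]],
    [[-0.2,0,-0.4],[0,0,0.6]],
    [[-0.2,0,-0.4],[0,0,0.75]],
    [[-0.2,0,-0.4],[0,0,0.9]],
    [[-0.2,0,-0.4],[0,0,1]],
    [[-0.2,0,-0.4],[0,0,1]],
    [[-0.2,0,-0.4],[0,0,1]]
  ]
}}

```text
time_s: 6.78
position: [0.6083, 0.0626, 0.2633]
tool_rot: [[0.861, 0.509, -0.0], [0.509, -0.861, 0.0], [-0.0, -0.0, -1.0]]
ft_force: [0.2, -0.1, -0.4]
grip_width: 0.0746
gripper_force: 0.0
```

```bash
python3 - <<'E'
from h import *
st(); d=snap('wrist','w3'); P=cloud(d); z=P[...,2]; I=d['img'].astype(int)
O=np.array([634.7,158.0])/1e3-.150*np.array([.2504,.9681]); print('clamp origin',O)
q=P.reshape(-1,3); c=np.column_stack([(q[:,:2]-O)@np.array([.9681,-.2504]),(q[:,:2]-O)@np.array([.2504,.9681]),q[:,2]]).reshape(480,640,3)
np.save('pics/c3.npy',c)
def ext(n,m): 
    t=c[m]; print(n,m.sum(),t.min(0).round(4) if len(t) else'',t.max(0).round(4) if len(t) else '')
x,y,zz=c[...,0],c[...,1],c[...,2]; near=(abs(x)<.045)
br=(I[...,0]>1.5*I[...,2])
ext('block top',near&(abs(zz-.053)<.003)&(y>.08)&(y<.135))
ext('jaw',near&(abs(zz-.064)<.003)&(y>.125)&(y<.17))
ext('pad',near&(abs(zz-.058)<.002)&(y<.085)&(y>.06))
ext('head',near&(abs(zz-.060)<.002)&(y<.06)&(y>.0))
o=(I[...,0]>100)&(I[...,0]>1.6*I[...,1])&(I[...,2]<70)
for a,b in ((.145,.16),(.135,.145),(.11,.13),(.08,.11)): ext(f'hi{a}',near&(zz>a)&(zz<b)&(y<-.03)&(y>-.2)); ext('  orange',near&o&(zz>a)&(zz<b)&(y<-.03))
E
```

```text
{'time_s': 6.7833, 'q': [-5.2039, 27.1501, 60.2819, -0.0002, 92.5811, 54.17], 'position': [0.6083, 0.0626, 0.2633], 'tool_rot': [[0.8605, 0.5094, -0.0002], [0.5094, -0.8605, 0.0], [-0.0002, -0.0001, -1.0]], 'ft_force': [0.2243, -0.123, -0.4198], 'wrist_torque': [-0.0574, 0.0149, -0.0299], 'gripper_force': 0.0, 'grip_width': 0.0746}
clamp origin [0.59714  0.012785]
block top 778 [-0.0221  0.0922  0.05  ] [0.0217 0.1202 0.056 ]
jaw 1482 [-0.0354  0.1398  0.061 ] [0.0344 0.16   0.0665]
pad 326 [-0.0231  0.0616  0.0561] [0.0223 0.0692 0.0599]
head 718 [-0.0252  0.0117  0.058 ] [0.0243 0.0297 0.0619]
hi0.145 0  
  orange 0  
hi0.135 0  
  orange 0  
hi0.11 0  
  orange 0  
hi0.08 8 [-0.0125 -0.0897  0.0811] [-0.0094 -0.0879  0.0901]
  orange 0
```

View pics/w3.png

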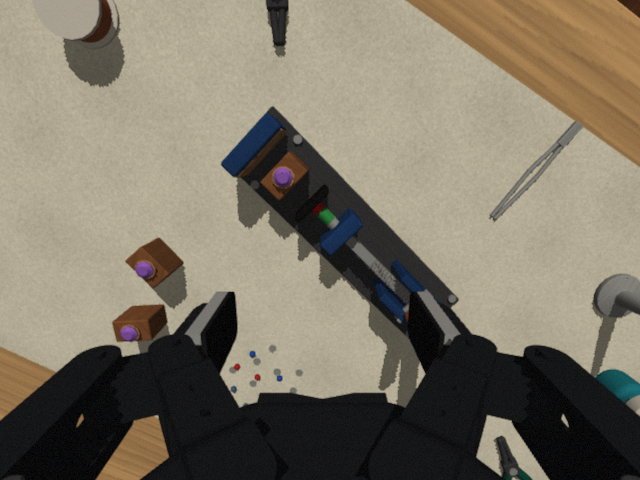

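The block stands upright on the bed at clamp y 92–120, centred in x. The pad front is at y≈70. In the picture the block is at (284,176), and the pin at (328,215) is fully out. Next I'll move over the grip and trigger.

{"method": "step_arm", "body": {
  "targets": [
    [[-0.05,0.05,0],[0,0,0.14]],
    [[-0.11,0.11,0],[0,0,0.28]],
    [[-0.17,0.17,0],[0,0,0.42]],
    [[-0.23,0.23,0],[0,0,0.56]],
    [[-0.29,0.29,0],[0,0,0.7]],
    [[-0.34,0.34,0],[0,0,0.84]],
    [[-0.369,0.375,0],[0,0,0.96]],
    [[-0.369,0.375,0],[0,0,1]],
    [[-0.369,0.375,0],[0,0,1]],
    [[-0.369,0.375,0],[0,0,1]]
  ]
}}

```text
time_s: 7.67
position: [0.57, -0.0904, 0.2633]
tool_rot: [[0.969, -0.248, -0.0], [-0.248, -0.969, 0.0], [-0.0, -0.0, -1.0]]
ft_force: [-0.7, 0.6, 0.1]
grip_width: 0.0749
gripper_force: 0.0
```

```bash
cat >> h.py <<'E'
O=np.array([.59714,.012785]); X=np.array([.9681,-.2504]); Y=np.array([.2504,.9681])
def clampf(P): return np.stack([(P[...,:2]-O)@X,(P[...,:2]-O)@Y,P[...,2]],-1)
def tcp():
    s=env.observe(); p=np.array(s['position']); print('t',s['time_s'],'tcp clamp',clampf(p).round(4),'F clamp',(np.array(s['ft_force'][:2])@X).round(1),(np.array(s['ft_force'][:2])@Y).round(1),'gw',s['grip_width'])
def ext(c,n,m):
    t=c[m]; print(n,m.sum(),*( (t.min(0).round(4),t.max(0).round(4)) if len(t) else ()))
E
python3 - <<'E'
from h import *
tcp(); d=snap('wrist','w4'); c=clampf(cloud(d)); x,y,z=c[...,0],c[...,1],c[...,2]
for a in (.15,.142,.13,.12,.11): ext(c,a,(abs(x)<.02)&(abs(z-a)<.003)&(abs(y+.105)<.05))
E
```

```text
t 7.6667 tcp clamp [-0.0004 -0.1067  0.2633] F clamp -0.8 0.4 gw 0.07492118116487248
0.15 511 [-0.0133 -0.1328  0.1471] [ 0.0121 -0.1191  0.153 ]
0.142 388 [-0.0139 -0.1321  0.139 ] [ 0.0121 -0.0797  0.145 ]
0.13 72 [-0.0123 -0.1318  0.1271] [ 0.0122 -0.083   0.1325]
0.12 92 [-0.0118 -0.1316  0.117 ] [ 0.0121 -0.0851  0.123 ]
0.11 59 [-0.0127 -0.1315  0.1071] [ 0.012  -0.086   0.1125]
```

View pics/w4.png

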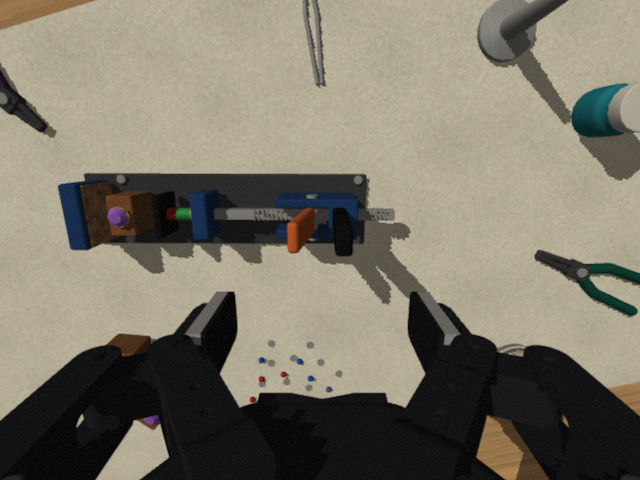

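The grip is at (344,230) and the trigger at (300,230), midway under the open fingers. I'll descend over both.

{"method": "step_arm", "body": {
  "targets": [
    [[0,0,0.08],[0,0,0]],
    [[0,0,0.19],[0,0,0]],
    [[0,0,0.3],[0,0,0]],
    [[0,0,0.4],[0,0,0]],
    [[0,0,0.48],[0,0,0]],
    [[0,0,0.53],[0,0,0]],
    [[0,0,0.55],[0,0,0]],
    [[0,0,0.55],[0,0,0]]
  ],
  "grip_force": 60
}}

```text
time_s: 8.38
position: [0.5697, -0.0899, 0.0973]
tool_rot: [[0.969, -0.249, -0.002], [-0.249, -0.969, 0.001], [-0.002, -0.0, -1.0]]
ft_force: [-0.9, -0.4, 0.5]
grip_width: 0.0751
gripper_force: 0.0
```

{"method": "step_arm", "body": {
  "targets": [
    [[0,0.02,0],[0,0,0]],
    [[0,0.04,0],[0,0,0]],
    [[0,0.055,0],[0,0,0]],
    [[0,0.068,0],[0,0,0]],
    [[0,0.08,0],[0,0,0]],
    [[0,0.092,0],[0,0,0]],
    [[0,0.1,0],[0,0,0]],
    [[0,0.105,0],[0,0,0]],
    [[0,0.105,0],[0,0,0]],
    [[0,0.105,0],[0,0,0]]
  ]
}}

```text
time_s: 9.22
position: [0.5634, -0.119, 0.1004]
tool_rot: [[0.968, -0.251, 0.005], [-0.251, -0.968, 0.004], [0.004, -0.005, -1.0]]
ft_force: [4.0, 16.1, 9.6]
grip_width: 0.0752
gripper_force: 8.3
```

```bash
cat >> h.py <<'E'
def look(save=None):
    tcp()
    for cam in ('scene','side'):
        d=get_image(cam); c=clampf(cloud(d)); x,y,z=c[...,0],c[...,1],c[...,2]; I=d['img'].astype(int)
        blue=(I[...,2]>1.4*I[...,0])
        if save: np.savez(f'pics/{save}_{cam}.npz',**d); cv2.imwrite(f'pics/{save}_{cam}.png',d['img'][:,:,::-1])
        ext(c,cam+' head',(abs(x)<.024)&(abs(z-.055)<.007)&(y>.0)&(y<.132)&blue)
        ext(c,cam+' jaw',(abs(x)<.034)&(abs(z-.058)<.008)&(y>.132)&(y<.17)&blue)
        ext(c,cam+' trig',(abs(x)<.02)&(abs(z-.136)<.01)&(abs(y+.1)<.05)&(I[...,0]>1.6*I[...,1])&(I[...,0]>60))
E
python3 - <<'E'
from h import *
look('l1')
E
```

```text
t 9.2167 tcp clamp [ 0.0003 -0.136   0.1004] F clamp -0.2 16.6 gw 0.07517763561931033
scene head 133 [-0.0219  0.0231  0.048 ] [0.0239 0.0414 0.0617]
scene jaw 153 [-0.031   0.1431  0.0514] [0.034  0.1608 0.066 ]
scene trig 53 [-0.0079 -0.1093  0.1261] [ 0.0155 -0.0977  0.1454]
side head 1 [-0.0213  0.0222  0.0525] [-0.0213  0.0222  0.0525]
side jaw 0
side trig 0
```

{"method": "step_arm", "body": {
  "targets": [
    [[0,0.006,0],[0,0,0]],
    [[0,0.012,0],[0,0,0]],
    [[0,0.015,0],[0,0,0]],
    [[0,0.015,0],[0,0,0]],
    [[0,0.015,0],[0,0,0]]
  ]
}}

```text
time_s: 9.73
position: [0.5629, -0.1207, 0.1002]
tool_rot: [[0.968, -0.25, 0.006], [-0.25, -0.968, 0.008], [0.004, -0.01, -1.0]]
ft_force: [9.5, 27.9, 8.0]
grip_width: 0.0748
gripper_force: 15.3
```

```bash
python3 - <<'E'
from h import *
look('l2')
E
```

```text
t 9.7333 tcp clamp [ 0.0003 -0.1378  0.1002] F clamp 2.2 29.4 gw 0.07478806618975593
scene head 129 [-0.0202  0.0247  0.0483] [0.024  0.0429 0.0619]
scene jaw 158 [-0.0293  0.1427  0.0503] [0.0338 0.16   0.0659]
scene trig 53 [-0.0093 -0.1118  0.1263] [ 0.0149 -0.0994  0.1457]
side head 0
side jaw 0
side trig 0
```

{"method": "step_arm", "body": {
  "targets": [
    [[0,-0.03,0],[0,0,0]],
    [[0,-0.06,0],[0,0,0]],
    [[0,-0.09,0],[0,0,0]],
    [[0,-0.11,0],[0,0,0]],
    [[0,-0.11,0],[0,0,0]],
    [[0,-0.11,0],[0,0,0]],
    [[0,-0.11,0],[0,0,0]]
  ]
}}

```text
time_s: 10.42
position: [0.5692, -0.0939, 0.0984]
tool_rot: [[0.968, -0.251, -0.0], [-0.251, -0.968, -0.0], [-0.0, 0.0, -1.0]]
ft_force: [-0.5, -0.5, 0.2]
grip_width: 0.0752
gripper_force: 0.0
```

{"method": "step_arm", "body": {
  "targets": [
    [[0,0.02,0],[0,0,0]],
    [[0,0.037,0],[0,0,0]],
    [[0,0.052,0],[0,0,0]],
    [[0,0.066,0],[0,0,0]],
    [[0,0.08,0],[0,0,0]],
    [[0,0.093,0],[0,0,0]],
    [[0,0.101,0],[0,0,0]],
    [[0,0.105,0],[0,0,0]],
    [[0,0.105,0],[0,0,0]],
    [[0,0.105,0],[0,0,0]]
  ]
}}

```text
time_s: 11.25
position: [0.5624, -0.1202, 0.0994]
tool_rot: [[0.968, -0.251, 0.004], [-0.251, -0.968, 0.008], [0.002, -0.008, -1.0]]
ft_force: [6.7, 23.2, 9.4]
grip_width: 0.0751
gripper_force: 12.7
```

```bash
python3 - <<'E'
from h import *
look('l3')
E
```

```text
t 11.25 tcp clamp [-0.0003 -0.1374  0.0994] F clamp 0.7 24.2 gw 0.07514921983934016
scene head 136 [-0.0197  0.0387  0.048 ] [0.0239 0.0576 0.0618]
scene jaw 154 [-0.0314  0.1426  0.0504] [0.0339 0.1607 0.0659]
scene trig 49 [-0.01   -0.1112  0.1262] [ 0.0149 -0.0989  0.1453]
side head 0
side jaw 0
side trig 0
```

{"method": "step_arm", "body": {
  "targets": [
    [[0,-0.03,0],[0,0,0]],
    [[0,-0.06,0],[0,0,0]],
    [[0,-0.09,0],[0,0,0]],
    [[0,-0.105,0],[0,0,0]],
    [[0,-0.105,0],[0,0,0]],
    [[0,-0.105,0],[0,0,0]],
    [[0,-0.105,0],[0,0,0]]
  ]
}}

```text
time_s: 11.93
position: [0.5692, -0.0939, 0.0983]
tool_rot: [[0.968, -0.251, -0.0], [-0.251, -0.968, -0.0], [-0.0, 0.0, -1.0]]
ft_force: [0.3, 1.1, 0.1]
grip_width: 0.0753
gripper_force: 0.0
```

{"method": "step_arm", "body": {
  "targets": [
    [[0,0.02,0],[0,0,0]],
    [[0,0.037,0],[0,0,0]],
    [[0,0.052,0],[0,0,0]],
    [[0,0.066,0],[0,0,0]],
    [[0,0.08,0],[0,0,0]],
    [[0,0.093,0],[0,0,0]],
    [[0,0.101,0],[0,0,0]],
    [[0,0.105,0],[0,0,0]],
    [[0,0.105,0],[0,0,0]],
    [[0,0.105,0],[0,0,0]]
  ]
}}

```text
time_s: 12.77
position: [0.5625, -0.1202, 0.0995]
tool_rot: [[0.968, -0.251, 0.004], [-0.251, -0.968, 0.008], [0.002, -0.008, -1.0]]
ft_force: [6.2, 23.5, 9.1]
grip_width: 0.0751
gripper_force: 12.6
```

```bash
cat >> h.py <<'E'
def blk(f):
    d=dict(np.load(f)); c=clampf(cloud(d)); x,y,z=c[...,0],c[...,1],c[...,2]
    ext(c,'block',(abs(x)<.024)&(abs(z-.046)<.004)&(y>.08)&(y<.145)&(d['img'][...,0]>1.3*d['img'][...,2].astype(int)))
E
python3 - <<'E'
from h import *
look('l4'); blk('pics/l4_scene.npz'); blk('pics/l3_scene.npz')
E
```

```text
t 12.7667 tcp clamp [-0.0003 -0.1374  0.0995] F clamp 0.1 24.4 gw 0.07510427670977514
scene head 136 [-0.02    0.0538  0.0487] [0.0238 0.073  0.0617]
scene jaw 160 [-0.0307  0.1427  0.05  ] [0.034  0.1612 0.066 ]
scene trig 52 [-0.0097 -0.1113  0.1261] [ 0.0146 -0.0994  0.1452]
side head 0
side jaw 0
side trig 0
block 78 [-0.0235  0.094   0.0421] [0.0238 0.1419 0.05  ]
block 81 [-0.0227  0.0801  0.0421] [0.024 0.143 0.05 ]
```

{"method": "step_arm", "body": {
  "targets": [
    [[0,-0.03,0],[0,0,0]],
    [[0,-0.06,0],[0,0,0]],
    [[0,-0.09,0],[0,0,0]],
    [[0,-0.105,0],[0,0,0]],
    [[0,-0.105,0],[0,0,0]],
    [[0,-0.105,0],[0,0,0]],
    [[0,-0.105,0],[0,0,0]]
  ]
}}

```text
time_s: 13.45
position: [0.5692, -0.0939, 0.0983]
tool_rot: [[0.968, -0.251, -0.0], [-0.251, -0.968, -0.0], [-0.0, 0.0, -1.0]]
ft_force: [-0.8, -0.9, -0.2]
grip_width: 0.0747
gripper_force: 0.0
```

{"method": "step_arm", "body": {
  "targets": [
    [[0,0.02,0],[0,0,0]],
    [[0,0.037,0],[0,0,0]],
    [[0,0.052,0],[0,0,0]],
    [[0,0.066,0],[0,0,0]],
    [[0,0.08,0],[0,0,0]],
    [[0,0.093,0],[0,0,0]],
    [[0,0.101,0],[0,0,0]],
    [[0,0.105,0],[0,0,0]],
    [[0,0.105,0],[0,0,0]],
    [[0,0.105,0],[0,0,0]]
  ]
}}

```text
time_s: 14.28
position: [0.5624, -0.1202, 0.0995]
tool_rot: [[0.968, -0.251, 0.004], [-0.251, -0.968, 0.008], [0.002, -0.008, -1.0]]
ft_force: [6.7, 22.6, 9.1]
grip_width: 0.0748
gripper_force: 12.7
```

```bash
python3 - <<'E'
from h import *
look('l5'); blk('pics/l5_scene.npz')
d=dict(np.load('pics/l5_scene.npz')); e=dict(np.load('pics/l5_side.npz'))
a=cv2.resize(d['img'][225:305,260:425],(800,388),interpolation=cv2.INTER_CUBIC)
w=get_image('wrist')['img']; w=cv2.resize(w[100:340,0:400],(400,212)); o=np.zeros((600,800,3),np.uint8); o[:388]=a; o[388:,:400]=w; 
b=cv2.resize(e['img'][180:240,310:380],(247,212)); o[388:,400:647]=b
cv2.imwrite('pics/l5m.png',cv2.convertScaleAbs(o[:,:,::-1],alpha=1.5))
E
```

```text
t 14.2833 tcp clamp [-0.0003 -0.1374  0.0995] F clamp 0.8 23.6 gw 0.07484899268606274
scene head 131 [-0.0229  0.0693  0.0491] [0.0239 0.0889 0.062 ]
scene jaw 154 [-0.0299  0.1433  0.0508] [0.0338 0.1603 0.0658]
scene trig 50 [-0.0084 -0.1114  0.1262] [ 0.0164 -0.0992  0.1452]
side head 0
side jaw 0
side trig 0
block 60 [-0.02    0.0978  0.0421] [0.0236 0.1407 0.05  ]
```

View pics/l5m.png

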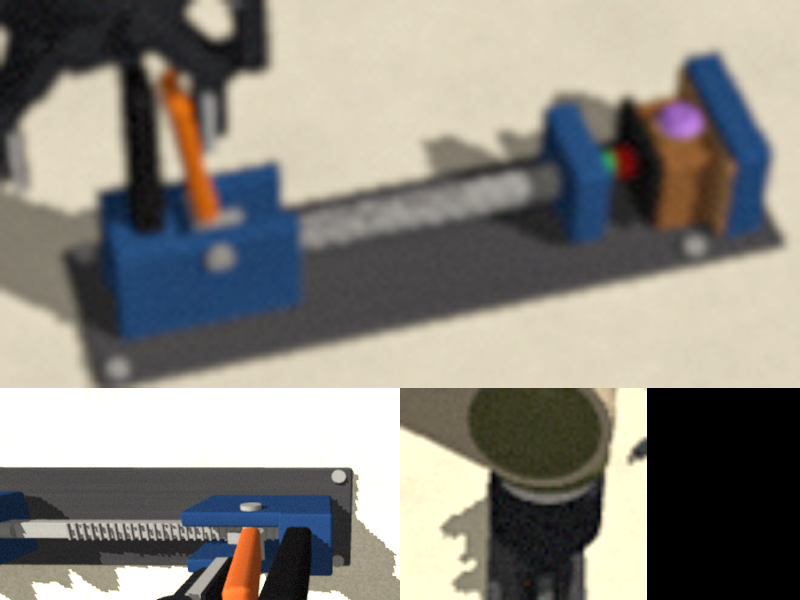

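The block is held square against the fixed jaw. About 16 mm of the pin is pressed in: the jaw head's face is in the green band at (606,162), with the rest of the green and all the red still showing. The finger is holding the trigger squeezed, so I'll hand in.

{"method": "step_arm", "body": {
  "targets": [
    [[0,0,0],[0,0,0]],
    [[0,0,0],[0,0,0]],
    [[0,0,0],[0,0,0]],
    [[0,0,0],[0,0,0]]
  ]
}}

```text
time_s: 14.77
position: [0.5625, -0.1202, 0.0995]
tool_rot: [[0.968, -0.25, 0.004], [-0.251, -0.968, 0.008], [0.002, -0.008, -1.0]]
ft_force: [5.1, 22.7, 9.4]
grip_width: 0.0751
gripper_force: 12.7
```

```bash
python3 - <<'E'
from h import *
look(); print(close_job())
E
```

```text
t 14.7667 tcp clamp [-0.0003 -0.1374  0.0995] F clamp -0.8 23.3 gw 0.07508806176726146
scene head 137 [-0.0213  0.0689  0.0488] [0.0238 0.0875 0.0618]
scene jaw 157 [-0.0303  0.1426  0.0503] [0.0337 0.1599 0.066 ]
scene trig 52 [-0.0116 -0.1119  0.1263] [ 0.015  -0.0994  0.1456]
side head 0
side jaw 0
side trig 0
the job is handed in; nothing more can be done
None
```

The job is handed in: the block is clamped against the fixed jaw with the pin about 16 mm pressed in (jaw head in the green band), the trigger is still held squeezed, and it took about 15 s; the hand-in returned no verdict.

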